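Hold the die chest's lid at its balance point

ROBOT

A 7-joint arm with a two-finger parallel gripper is mounted at the origin on a cart in front of the work surface, level with it; the furniture and walls round the work are solid. World frame = base frame: x ahead of the robot, y to its left, z up, the work surface at z = 0. Lengths are in m, angles in degrees, forces in N, time in s.
With the tool pointing down it reaches from about 0.4 to 0.875 m from the base axis. Payload 6.5 kg.
Tool frame: the origin (TCP) lies between the finger pads; the fingertips stand 25 mm ahead of it and the grasp point (between the pads) lies 6 mm ahead of it; z points along the fingers, y is the line along which they close (so a half turn about z gives the same grasp; the last joint's range is limited). The gripper opens to 88 mm and grips with 3 to 60 N. Pads are 18 mm wide; open, the fingers measure 123 mm over their backs; the gripper's body (75 mm by 187 mm) begins 45 mm behind the grasp point.
Start: joints at [72.124, 30.733, -0.252, 88.115, 0.149, 61.152, -4.079], TCP at [0.158, -0.63, 0.264] pointing down, gripper open.
Joint ranges: [-154.64, 154.64], [-21.42, 123.67], [-72.66, 72.17], [13.99, 137.28], [-74.86, 254.86], [10.95, 109.41], [-158.01, 158.01]. Speed limits (degrees/s): [136.94, 136.94, 180, 180, 180, 180, 180].

INTERFACE

Orientations are given as a 3x3 rotation matrix whose columns are the frame's x, y, z axes.
In Python, from rig import state, snapshot, close_job gives the robot as it stands. The module is installed in compiled form; this text tells all that it offers.
- The arm moves only by the tool arm_command, never from a script. Its argument "deltas" is a list of rows, each an object with "xyz": the shift along the world's x, y, z in cm, a list of three; "turn": the turn about the world's z in degrees; "hand": the closure in counts, from 0 (fully open) to 255 (shut). A call has 1 to 10 rows; each row is the pose to reach, as a shift and turn from the pose commanded when the call began; what a row does not reach only later rows make up. A row lasts 1/8 s, in which the tool goes at most 62.5 mm and 10.7 degrees, less where a joint would pass 70% of its speed; a pose out of reach is approached as far as the arm can. A call with a gripper value outside its range is refused whole. The fingers move at their own pace and stop on an object; "squeeze" is the grip in N (left out, the last holds). Time passes only in rows, so rows that repeat a pose let the fingers close. It gives the time, the measured TCP pose, the force, the opening and the grip force at its end, in the units of the state.
- state(): the state, without advancing time (a new reading comes with each control period).
- snapshot(name): name is "side" or "top" or "wrist"; returns a dict with "frame" (400x640x3 uint8, red, green, blue), "range_z" (400x640 float32, m along the optical axis (not along the pixel's ray), 0 where there is no reading), "fx", "fy", "cx", "cy" (pixels), "cam_to_world" (4x4, takes a point from camera to world coordinates). Camera axes: x right, y down, z forward; pixel columns grow to the right and rows downward; lengths in m; the calibration is good to about 2 mm. A picture is of the moment at which its call begins.
- close_job(): hands the job in; it is judged then, once.
The state is a dict: "t": time; "joint_pos": joint angles; "qvel": joint speeds; "joint_efforts": joint torques, N m; "ee_pos": TCP position; "ee_rot": TCP orientation; "wrist_force": force on the tool from outside, world axes, zero at the start; "moment": the same for the moment, N m; "gripper_width": opening from 0.0 (shut) to 1.0 (fully open); "grip_force": force on a finger pad.
Only numpy, scipy, OpenCV 4.12 (cv2) and the standard library are available. Lean on these libraries where they do the work, as an engineer would, in place of code of your own. Each camera call takes 0.05 s, during which the arm holds its last target. There are 200 camera calls.

TASK

The lid stay of the grey die chest is to be fitted. Lift the steel weight off the shut lid and stand it upright on the cutting board beside the chest without dropping it; then grip the lid's pull bar and swing the lid up to its balance point, a little short of upright because of the heavy bar, where it would fall neither way. Never let the lid swing over past upright, leave the other things where they lie, and finish while still gripping the bar with the lid held still at the balance point.

Things in the scene. Friction and masses are not known exactly. Their poses are not given: they have to be found in the camera images.
- chest: Fixed grey sheet-steel die chest, 150 mm deep (x) by 240 mm wide (y), rim 60 mm high, closed by a grey 5 mm lid of the same outline (lid top 65 mm above the board when shut). Origin: centre of its underside on the cutting board; x points from its front to its hinge side at the back, y along its width, z up. The chest does not move.
- lid_hinge (a point): The middle of the lid's hinge axis, at the back edge of the chest, 62.5 mm above the board and 75 mm behind the chest's centre; its axes are those of the chest and the hinge axis is y.
- chest_lid (a joint): Angle of the lid (rad): 0 shut and level, growing as the front edge rises and goes back; 1.57 with the lid sheet upright; stop at 2.4. The hinge has almost no friction; lid and bar weigh 0.5 to 0.9 kg together. The bar's weight puts the balance point at 1.30 rad in any case: below it the lid falls shut, above it it falls over the back.
- pull_bar (a point): Heavy bright round steel bar on the lid, 14 mm thick, 200 mm long, parallel to the hinge, on two 10 mm posts 90 mm either side of its middle. Origin: its middle; y along it; axes turn with the lid. Lid shut: 130 mm in front of the hinge axis, 55 mm above it, 50 mm above the lid's face. Fingers pointing straight down either side of it can keep that direction all the way, the bar turning between them.
- weight_knob (a point): Middle of the knob of the steel weight (0.4 to 0.65 kg) lying loose on the shut lid: a flat block 50 x 62 mm, 22 mm high, with an upright wooden knob 20 mm wide from 22 to 48 mm above its underside. This point is 36 mm above the underside; z up along the knob, y along the 62 mm side. It is 55 to 80 mm behind the pull bar: pinch it along the bar's direction.
- weight: The same steel weight. Origin: the centre of its underside.
- link_die: Bystander: small oblong strip-steel cutting die, 75 x 34 x 30 mm, left of the chest near the robot. Origin: centre of its underside. Leave it alone.
- loose_awl: Bystander: awl with turned wooden handle, 132 mm long along its y, 26 mm thick, right of the chest. Origin: under its middle, on the board. Leave it alone.
- navy_blanks: Bystander: oval stack of navy leather blanks, 83 x 50 x 19 mm, behind the chest. Origin: centre of its underside. Leave it alone.
There are look-alikes about, which are no part of the job. What is meant by the weight is not blue, and is the smaller of those in its own colour.

How it is judged (in metres and radians):
On the way, in this order (a step that is already met when the one before it is completed fails the run):
1. the weight stands upright and released on the cutting board, clear of the chest, with the lid still shut (height (world z) of weight_knob between 0.028 and 0.046 m and angle between weight_knob's own z axis and vertical below 0.15 rad and contact force between each of the fingers, chest and weight below 0.05 N and value of joint chest_lid below 0.1 rad), for 0.2 s.
2. the lid is swung up by the pull bar, gripped between the fingers (value of joint chest_lid above 0.6 rad and contact force between the fingers and chest_lid above 2 N), for 0.1 s.
At the end, for the whole second after the job is handed in: The lid stands still (under 0.06 rad/s) within 0.10 rad of its balance point at 1.30 rad, the fingers gripping the pull bar with more than 2 N; the weight stands at rest on the cutting board, upright within 0.15 rad, touching neither chest nor fingers (value of joint chest_lid between 1.2 and 1.4 rad and velocity of joint chest_lid between -0.06 and 0.06 rad/s and contact force between the fingers and chest_lid above 2 N and height (world z) of weight_knob between 0.028 and 0.046 m and angle between weight_knob's own z axis and vertical below 0.15 rad and contact force between each of the fingers, chest and weight below 0.05 N and linear speed of weight below 0.02 m/s); the arm keeps its last pose, push and grip.
It fails at once if the lid swings over past upright (more than 1.65 rad) (value of joint chest_lid above 1.65 rad).
It fails at once if the weight is dropped (falls free of any contact faster than 0.45 m/s) (contact force between anything else and weight below 0.02 N and linear speed of weight above 0.45 m/s).
It fails at once if the small oblong die is moved more than 3 cm (distance of link_die from where it was at the start of the episode above 0.03 m).
It fails at once if the awl is moved more than 3 cm (distance of loose_awl from where it was at the start of the episode above 0.03 m).
It fails at once if the stack of blanks is moved more than 3 cm (distance of navy_blanks from where it was at the start of the episode above 0.03 m).
It also fails if it takes over 53 s, if anything falls off the work surface, if the arm or the gripper's body presses on something with over 40 N, if the wrist force passes 120 N, or if a joint passes its speed limit or range.

## Working session

There is one attempt and no reset: what is moved stays moved. The work goes in short steps, Python scripts to look and compute and a tool call to move; the robot and the scene stay as the last step left them, time stands still between calls to the robot, and variables do not carry over. Pictures are saved under pics/ and viewed, at most 10 in all, crops included, and the job is handed in when it is done.

Besides the shell and the picture viewer there is one more tool, called after "Emit:" as a command line: name --argument value ..., lists and objects as JSON in quotes. arm_command: Moves the arm, as the interface text tells. Its arguments: {"type":"object","properties":{"deltas":{"type":"array"},"squeeze":{"type":"number"}},"required":["deltas"]}

```bash
mkdir -p pics; python3 - <<'E'
from rig import state,snapshot
import cv2,numpy as np
for n in("top","side"):
    s=snapshot(n);cv2.imwrite(f"pics/{n}1.png",s["frame"][:,:,::-1]);np.savez(f"{n}1.npz",**s)
    print(n,s["fx"],s["fy"],s["cx"],s["cy"],np.round(s["cam_to_world"],3).tolist())
s=state();print(s["t"],s["ee_pos"],np.round(s["ee_rot"],3).tolist(),s["gripper_width"])
E
```

```text
top 362.2256867585488 362.2256867585488 317.99219032168827 204.0490782091617 [[0.007, -0.993, 0.119, 0.455], [-1.0, -0.009, -0.011, -0.044], [0.012, -0.119, -0.993, 0.999], [0.0, 0.0, 0.0, 1.0]]
side 378.7361059509751 378.7361059509751 317.5404479906628 209.56909176757964 [[-0.918, -0.252, 0.308, 0.201], [-0.397, 0.605, -0.69, 0.791], [-0.013, -0.755, -0.655, 0.905], [0.0, 0.0, 0.0, 1.0]]
0.1 [ 0.1580454  -0.62997372  0.26293662] [[0.97, 0.243, -0.001], [0.243, -0.97, 0.001], [-0.0, -0.002, -1.0]] 0.9998358453195277
```

View pics/top1.png

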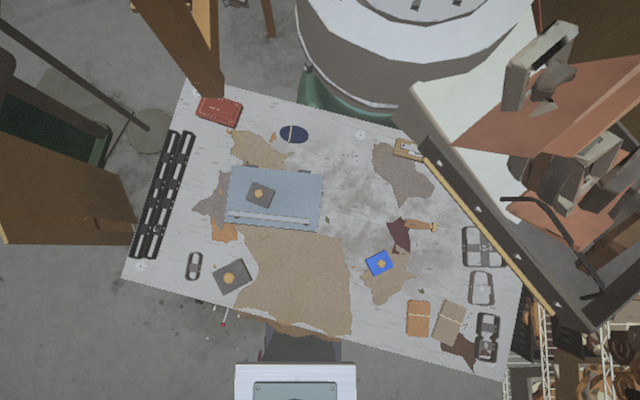

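View pics/side1.png

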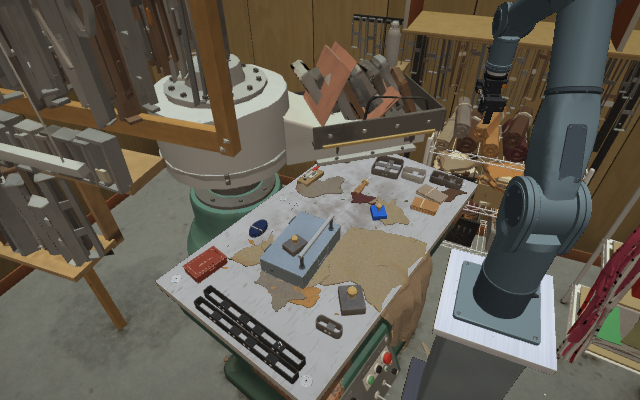

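The top view shows the grey chest (228–322, 167–230), the weight on its lid (260,194), the pull bar along row ~217, the awl at (418,225), the blanks at (294,134), the link die at (194,266), and decoys (larger grey at 232,277; blue at 379,262). The board to the right of the chest, around (350,185), is free. The side view agrees.

```bash
cat > h.py <<'E'
import numpy as np,cv2
def pts(s):
    v,u=np.mgrid[:400,:640];z=s["range_z"]
    P=np.stack([(u-s["cx"])/s["fx"]*z,(v-s["cy"])/s["fy"]*z,z],-1)
    T=s["cam_to_world"];return P@T[:3,:3].T+T[:3,3]
E
python3 - <<'E'
from h import *
R=lambda a:np.round(a,4).tolist()
for n in("top","side"):
    s=np.load(n+"1.npz");P=pts(s);f=s["frame"];h=cv2.cvtColor(f,cv2.COLOR_RGB2HSV)
    x,y,z=P[...,0],P[...,1],P[...,2]
    if n=="top":
        roi=np.zeros((400,640),bool);roi[155:240,215:335]=1
    else:
        roi=np.zeros((400,640),bool);roi[205:295,250:345]=1
    def rep(name,m):
        m=(m&roi).astype(np.uint8);k,l,st,_=cv2.connectedComponentsWithStats(m)
        if k<2:return print(name,0)
        m=l==1+st[1:,4].argmax();q=P[m]
        r=cv2.minAreaRect(q[:,:2].astype(np.float32));v,u=np.nonzero(m)
        print(n,name,m.sum(),"med",R(np.median(q,0)),"rect",R(r[0]),R(r[1]),round(r[2],1),"px",u.mean().round(1),v.mean().round(1))
    rep("lid",(abs(z-.065)<.006)); rep("block",(z>.078)&(z<.094)&(h[...,1]<90)); rep("knobcol",(h[...,1]>100)&(h[...,0]<28)&(z>.09))
    rep("high",z>.106)
    m=roi&(z>.1);q=P[m];print("z>.1",len(q),R(q.min(0)),R(q.max(0)))
    print("board right z",R(z[175:200,345:360].mean()) if n=="top" else "")
    if n=="top":
        for p in[(350,185),(415,225),(294,134),(228,167),(322,170),(228,228),(322,230)]:print(p,R(P[p[1],p[0]]))
for n,c in(("top",(215,155,335,240)),("side",(250,205,345,295))):
    f=np.load(n+"1.npz")["frame"][c[1]:c[3],c[0]:c[2],::-1]
    cv2.imwrite(f"pics/c_{n}.png",cv2.resize(f,None,fx=6,fy=6,interpolation=2))
E
```

```text
top lid 4442 med [0.5871, 0.0482, 0.0654] rect [0.585, 0.0618] [0.2435, 0.1573] 84.5 px 275.3 196.3
top block 426 med [0.5851, 0.0926, 0.0873] rect [0.5867, 0.0956] [0.062, 0.0501] 68.5 px 259.4 195.0
top knobcol 3 med [0.5796, 0.0942, 0.1124] rect [0.5796, 0.0943] [0.0052, 0.0001] 88.2 px 258.0 196.0
top high 477 med [0.5267, 0.0665, 0.1235] rect [0.5213, 0.052] [0.2263, 0.0603] 70.2 px 268.0 217.2
z>.1 572 [0.4547, -0.0443, 0.1055] [0.5956, 0.1664, 0.9987]
board right z 0.011
(350, 185) [0.629, -0.1444, -0.0013]
(415, 225) [0.5167, -0.3169, 0.0251]
(294, 134) [0.7686, 0.0135, 0.0171]
(228, 167) [0.6763, 0.1974, 0.0019]
(322, 170) [0.6711, -0.0657, -0.0019]
(228, 228) [0.5058, 0.1913, 0.0014]
(322, 230) [0.5026, -0.0668, -0.0039]
side lid 2242 med [0.586, 0.0741, 0.0643] rect [0.5865, 0.0596] [0.2465, 0.1589] 84.0 px 299.0 243.8
side block 244 med [0.5837, 0.1025, 0.086] rect [0.5897, 0.0946] [0.0629, 0.0541] 69.2 px 294.5 244.4
side knobcol 33 med [0.5873, 0.0998, 0.1098] rect [0.5876, 0.0974] [0.0171, 0.0117] 4.3 px 294.2 238.6
side high 269 med [0.528, 0.0775, 0.1221] rect [0.4037, 0.3943] [0.0955, 0.8859] 20.9 px 315.4 235.9
z>.1 332 [0.201, -0.0342, 0.1003] [0.5985, 0.791, 0.9049]
board right z
```

View pics/c_top.png

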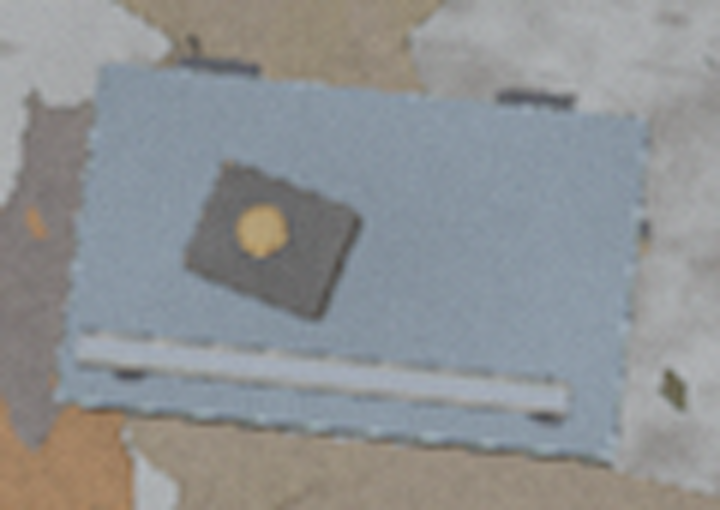

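The crop shows the knob as a round disc at about (262,230), which is full-frame (258.7,193.3). The bar runs from (77,348) to (568,400) in the crop, and the chest is yawed about -6°. Next I'll cast rays at the known heights for accuracy.

```bash
python3 - <<'E'
from h import *
def ray(s,u,v,z):
    T=s["cam_to_world"];d=T[:3,:3]@np.array([(u-s["cx"])/s["fx"],(v-s["cy"])/s["fy"],1]);o=T[:3,3]
    return (o+d*(z-o[2])/d[2]).round(4)
for n,b in(("top",(240,175,280,212)),("side",(280,230,308,255))):
    s=np.load(n+"1.npz");h=cv2.cvtColor(s["frame"],cv2.COLOR_RGB2HSV);P=pts(s)
    m=np.zeros((400,640),bool);m[b[1]:b[3],b[0]:b[2]]=1;m&=(h[...,1]>70)&(h[...,0]<30)
    v,u=np.nonzero(m);print(n,m.sum(),u.mean(),v.mean(),"knob",ray(s,u.mean(),v.mean(),.112 if n=="top" else .106))
    q=P[(P[...,2]>.113)&(P[...,2]<.135)&(P[...,0]>.48)&(P[...,0]<.56)&(P[...,1]>-.08)&(P[...,1]<.2)]
    vx,vy,x0,y0=cv2.fitLine(q[:,:2].astype(np.float32),cv2.DIST_HUBER,0,.01,.01).ravel()
    t=(q[:,:2]-[x0,y0])@[vx,vy];c=np.percentile(t,[1,99]);mid=np.array([x0,y0])+np.array([vx,vy])*c.mean()
    print("bar",len(q),mid.round(4),"len",np.ptp(c).round(3),"yaw",np.degrees(np.arctan(-vx/vy)).round(2))
s=np.load("top1.npz");a=ray(s,215+77/6,155+348/6,.1235);b=ray(s,215+568/6,155+400/6,.1235);print("bar ray",a,b,(a+b)/2,np.degrees(np.arctan2(-(a-b)[0],(a-b)[1])))
print(np.median(pts(s)[175:200,345:372,2]))
E
```

```text
top 53 258.3207547169811 192.9433962264151 knob [0.5872 0.0937 0.112 ]
bar 474 [0.5263 0.0669] len 0.196 yaw -5.52
side 45 294.24444444444447 238.6 knob [0.5877 0.0968 0.106 ]
bar 260 [0.5267 0.0673] len 0.197 yaw -5.38
bar ray [0.5358 0.1642 0.1235] [ 0.5164 -0.034   0.1235] [0.5261 0.0651 0.1235] -5.590356342902655
0.0002537469088634836
```

Emit:
arm_command --deltas '[{"xyz": [10, 17, 2], "turn": -5, "hand": 0}, {"xyz": [20, 34, 2], "turn": -10, "hand": 0}, {"xyz": [30, 51, 2], "turn": -15, "hand": 0}, {"xyz": [40, 67, 0], "turn": -19.6, "hand": 0}, {"xyz": [43, 72.5, -2], "turn": -19.6, "hand": 0}, {"xyz": [43, 72.5, -3], "turn": -19.6, "hand": 0}, {"xyz": [43, 72.5, -4], "turn": -19.6, "hand": 0}, {"xyz": [43, 72.5, -4], "turn": -19.6, "hand": 0}, {"xyz": [43, 72.5, -4], "turn": -19.6, "hand": 0}, {"xyz": [43, 72.5, -4], "turn": -19.6, "hand": 0}]'

```text
t: 1.35
ee_pos: [0.4767, -0.0925, 0.2432]
ee_rot: [[0.995, -0.096, 0.0], [-0.096, -0.995, -0.0], [0.0, 0.0, -1.0]]
wrist_force: [0.7, -1.5, -0.1]
gripper_width: 0.999
grip_force: 0.0
```

Emit:
arm_command --deltas '[{"xyz": [5, 9, -1], "turn": 0, "hand": 60}, {"xyz": [11, 18.7, -2], "turn": 0, "hand": 60}, {"xyz": [11, 18.7, -3], "turn": 0, "hand": 60}, {"xyz": [11, 18.7, -3], "turn": 0, "hand": 60}, {"xyz": [11, 18.7, -3], "turn": 0, "hand": 60}, {"xyz": [11, 18.7, -3], "turn": 0, "hand": 60}, {"xyz": [11, 18.7, -3], "turn": 0, "hand": 60}, {"xyz": [11, 18.7, -3], "turn": 0, "hand": 60}]'

```text
t: 2.35
ee_pos: [0.5859, 0.0915, 0.2137]
ee_rot: [[0.995, -0.098, 0.0], [-0.098, -0.995, -0.0], [0.0, 0.0, -1.0]]
wrist_force: [0.7, 0.2, 0.5]
gripper_width: 0.768
grip_force: 0.0
```

```bash
python3 - <<'E'
from rig import *
import cv2
print(state()["ee_pos"],state()["gripper_width"],state()["wrist_force"])
s=snapshot("wrist");cv2.imwrite("pics/w1.png",s["frame"][:,:,::-1])
E
```

```text
[0.58594713 0.09154893 0.21367673] 0.7683186158645884 [0.70294096 0.20006038 0.48128422]
```

View pics/w1.png

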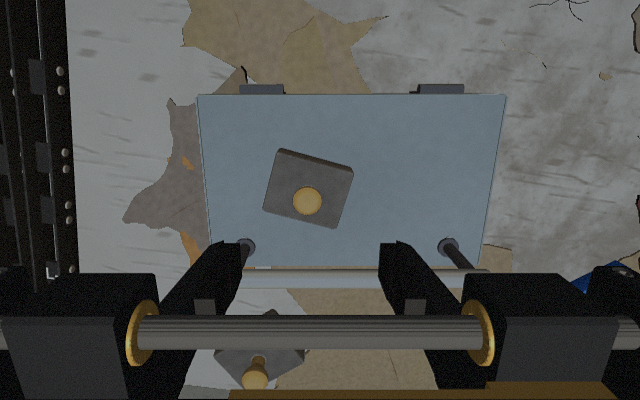

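The wrist view shows the knob at (307,200), the block around it and the fingers either side. I'll check the knob position from this view.

```bash
python3 - <<'E'
from rig import *
from h import *
s=snapshot("wrist");h=cv2.cvtColor(s["frame"],cv2.COLOR_RGB2HSV)
m=np.zeros((400,640),bool);m[175:225,285:335]=1;m&=(h[...,1]>70)&(h[...,0]<30)
v,u=np.nonzero(m);T=s["cam_to_world"];d=T[:3,:3]@[(u.mean()-s["cx"])/s["fx"],(v.mean()-s["cy"])/s["fy"],1];o=T[:3,3]
for z in(.113,.108):print(m.sum(),u.mean(),v.mean(),o+d*(z-o[2])/d[2])
print(np.median(pts(s)[m],0))
E
```

```text
658 307.2036474164134 200.3145896656535 [0.59078609 0.09303409 0.113     ]
658 307.2036474164134 200.3145896656535 [0.58912563 0.09323276 0.108     ]
[0.59004106 0.0931146  0.11084908]
```

Emit:
arm_command --deltas '[{"xyz": [0.3, 0.3, -4], "turn": 0, "hand": 60}, {"xyz": [0.3, 0.3, -7], "turn": 0, "hand": 60}, {"xyz": [0.3, 0.3, -9], "turn": 0, "hand": 60}, {"xyz": [0.3, 0.3, -9.8], "turn": 0, "hand": 60}, {"xyz": [0.3, 0.3, -9.8], "turn": 0, "hand": 60}, {"xyz": [0.3, 0.3, -9.8], "turn": 0, "hand": 150}, {"xyz": [0.3, 0.3, -9.8], "turn": 0, "hand": 255}, {"xyz": [0.3, 0.3, -9.8], "turn": 0, "hand": 255}, {"xyz": [0.3, 0.3, -9.8], "turn": 0, "hand": 255}, {"xyz": [0.3, 0.3, -9.8], "turn": 0, "hand": 255}]' --squeeze 30

```text
t: 3.7
ee_pos: [0.589, 0.0948, 0.1154]
ee_rot: [[0.995, -0.096, -0.0], [-0.096, -0.995, -0.001], [-0.0, 0.001, -1.0]]
wrist_force: [-1.2, -3.2, 2.1]
gripper_width: 0.224
grip_force: 6.7
```

Emit:
arm_command --deltas '[{"xyz": [0, 0, 0], "turn": 0, "hand": 255}, {"xyz": [0, 0, 0], "turn": 0, "hand": 255}, {"xyz": [0, 0, 0], "turn": 0, "hand": 255}, {"xyz": [0, 0, 0], "turn": 0, "hand": 255}]' --squeeze 30

```text
t: 4.2
ee_pos: [0.589, 0.0948, 0.1154]
ee_rot: [[0.995, -0.097, -0.0], [-0.097, -0.995, -0.001], [-0.0, 0.001, -1.0]]
wrist_force: [-2.7, -4.9, 4.0]
gripper_width: 0.206
grip_force: 28.9
```

Emit:
arm_command --deltas '[{"xyz": [0, 0, 0.5], "turn": 0, "hand": 255}, {"xyz": [0, 0, 1.5], "turn": 0, "hand": 255}, {"xyz": [0, 0, 3], "turn": 0, "hand": 255}, {"xyz": [0, 0, 5], "turn": 0, "hand": 255}, {"xyz": [0, 0, 7], "turn": 0, "hand": 255}, {"xyz": [0, 0, 9], "turn": 0, "hand": 255}, {"xyz": [0, 0, 9], "turn": 0, "hand": 255}, {"xyz": [0, 0, 9], "turn": 0, "hand": 255}]'

```text
t: 5.2
ee_pos: [0.5887, 0.0957, 0.2052]
ee_rot: [[0.995, -0.096, -0.0], [-0.096, -0.995, -0.0], [-0.0, 0.0, -1.0]]
wrist_force: [-0.2, -0.4, -5.0]
gripper_width: 0.208
grip_force: 29.4
```

```bash
python3 - <<'E'
from rig import *
import cv2
print(state()["ee_pos"],state()["gripper_width"],state()["wrist_force"],state()["grip_force"])
s=snapshot("side");cv2.imwrite("pics/s2.png",cv2.resize(s["frame"][150:300,200:400,::-1],None,fx=4,fy=4))
E
```

```text
[0.58870453 0.09570688 0.20519951] 0.2078092498649893 [-0.19902999 -0.38332982 -5.00101258] 29.36957569211728
```

View pics/s2.png

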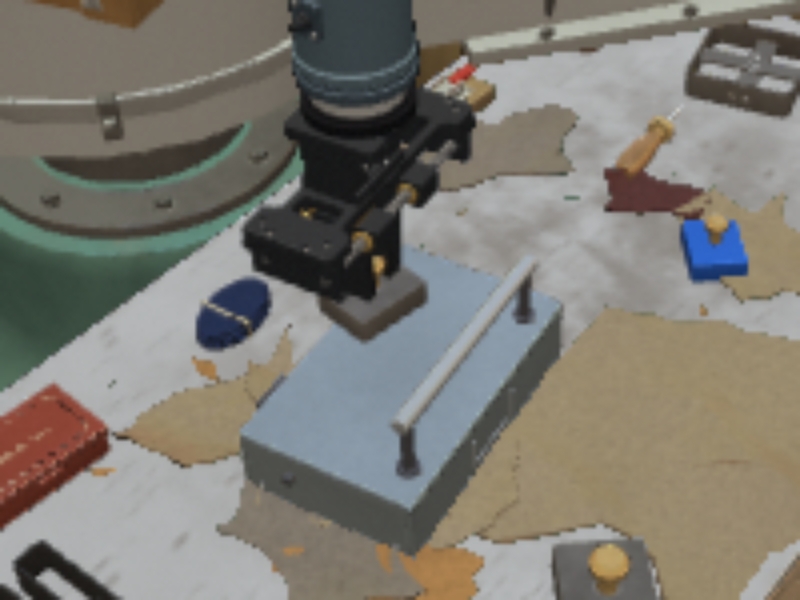

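The side view shows the weight held level under the gripper, clear of the shut lid. Carrying it to the right.

Emit:
arm_command --deltas '[{"xyz": [0, -3, 0], "turn": 0, "hand": 255}, {"xyz": [1, -8, 0], "turn": 0, "hand": 255}, {"xyz": [2, -13, 0], "turn": 0, "hand": 255}, {"xyz": [3, -18, 0], "turn": 0, "hand": 255}, {"xyz": [3, -22, 0], "turn": 0, "hand": 255}, {"xyz": [3, -25, 0], "turn": 0, "hand": 255}, {"xyz": [3, -26, 0], "turn": 0, "hand": 255}, {"xyz": [3, -26, 0], "turn": 0, "hand": 255}, {"xyz": [3, -26, 0], "turn": 0, "hand": 255}]'

```text
t: 6.38
ee_pos: [0.6193, -0.1617, 0.2052]
ee_rot: [[0.996, -0.093, -0.0], [-0.093, -0.996, 0.002], [-0.0, -0.002, -1.0]]
wrist_force: [0.4, 0.2, -4.1]
gripper_width: 0.205
grip_force: 29.4
```

Emit:
arm_command --deltas '[{"xyz": [0, 0, -2], "turn": 0, "hand": 255}, {"xyz": [0, 0, -5], "turn": 0, "hand": 255}, {"xyz": [0, 0, -8], "turn": 0, "hand": 255}, {"xyz": [0, 0, -11], "turn": 0, "hand": 255}, {"xyz": [0, 0, -13], "turn": 0, "hand": 255}, {"xyz": [0, 0, -14], "turn": 0, "hand": 255}, {"xyz": [0, 0, -14.5], "turn": 0, "hand": 255}, {"xyz": [0, 0, -14.8], "turn": 0, "hand": 255}, {"xyz": [0, 0, -14.8], "turn": 0, "hand": 255}, {"xyz": [0, 0, -14.8], "turn": 0, "hand": 255}]'

```text
t: 7.62
ee_pos: [0.6195, -0.1643, 0.058]
ee_rot: [[0.995, -0.096, 0.001], [-0.096, -0.995, -0.0], [0.001, 0.0, -1.0]]
wrist_force: [0.7, -0.4, -4.8]
gripper_width: 0.208
grip_force: 29.4
```

Emit:
arm_command --deltas '[{"xyz": [0, 0, -0.2], "turn": 0, "hand": 255}, {"xyz": [0, 0, -0.4], "turn": 0, "hand": 255}, {"xyz": [0, 0, -0.6], "turn": 0, "hand": 255}, {"xyz": [0, 0, -0.7], "turn": 0, "hand": 255}, {"xyz": [0, 0, -0.7], "turn": 0, "hand": 255}, {"xyz": [0, 0, -0.7], "turn": 0, "hand": 255}]'

```text
t: 8.38
ee_pos: [0.619, -0.1641, 0.0505]
ee_rot: [[0.995, -0.096, -0.0], [-0.096, -0.995, 0.0], [-0.0, -0.0, -1.0]]
wrist_force: [-1.3, 0.1, 0.5]
gripper_width: 0.207
grip_force: 29.2
```

Contact is made: the force has gone from -4.8 to +0.5 N. Releasing.

Emit:
arm_command --deltas '[{"xyz": [0, 0, 0], "turn": 0, "hand": 190}, {"xyz": [0, 0, 0], "turn": 0, "hand": 150}, {"xyz": [0, 0, 0], "turn": 0, "hand": 120}, {"xyz": [0, 0, 0], "turn": 0, "hand": 100}, {"xyz": [0, 0, 0], "turn": 0, "hand": 100}, {"xyz": [0, 0, 0], "turn": 0, "hand": 100}, {"xyz": [0, 0, 1], "turn": 0, "hand": 100}, {"xyz": [0, 0, 4], "turn": 0, "hand": 100}, {"xyz": [0, 0, 8], "turn": 0, "hand": 100}, {"xyz": [0, 0, 12], "turn": 0, "hand": 100}]'

```text
t: 9.62
ee_pos: [0.619, -0.1642, 0.1722]
ee_rot: [[0.995, -0.096, 0.0], [-0.096, -0.995, -0.0], [0.0, 0.0, -1.0]]
wrist_force: [-0.4, -0.0, 0.2]
gripper_width: 0.611
grip_force: 0.0
```

Emit:
arm_command --deltas '[{"xyz": [0, 0, 5], "turn": 0, "hand": 100}, {"xyz": [0, 0, 5], "turn": 0, "hand": 60}, {"xyz": [0, 0, 5], "turn": 0, "hand": 60}]'

```text
t: 10.0
ee_pos: [0.6187, -0.1642, 0.2205]
ee_rot: [[0.995, -0.096, -0.0], [-0.096, -0.995, -0.0], [-0.0, 0.0, -1.0]]
wrist_force: [-0.1, 0.5, 0.6]
gripper_width: 0.763
grip_force: 0.0
```

```bash
python3 - <<'E'
from rig import *
from h import *
st=state();print(st["t"],st["ee_pos"],st["joint_pos"])
s=snapshot("side");cv2.imwrite("pics/s3.png",cv2.resize(s["frame"][120:300,200:440,::-1],None,fx=3,fy=3))
s=snapshot("wrist");P=pts(s)
q=P[(P[...,2]>.113)&(P[...,2]<.135)&(P[...,0]>.48)&(P[...,0]<.56)&(P[...,1]>-.08)&(P[...,1]<.2)];print(len(q))
E
```

```text
10.0 [ 0.61874618 -0.16420431  0.22048186] [ 20.32562914  33.10535116 -13.66501614  91.25387174   8.89076947
  56.71096929 -91.60604875]
0
```

View pics/s3.png

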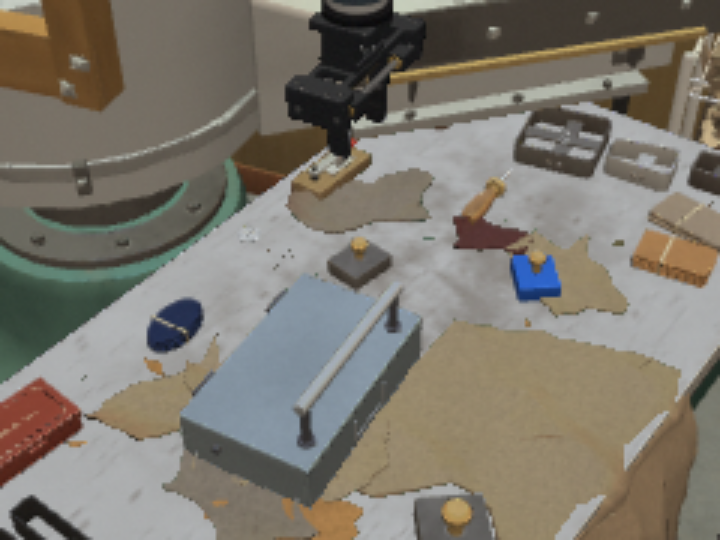

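The weight stands upright beside the chest, at about (360,262) in the crop, and the lid is shut. Now to the bar, turning 90°.

Emit:
arm_command --deltas '[{"xyz": [-2, 4, 0], "turn": 10, "hand": 60}, {"xyz": [-4, 8, 0], "turn": 20, "hand": 60}, {"xyz": [-6, 12, 0], "turn": 30, "hand": 60}, {"xyz": [-8, 16, 0], "turn": 40, "hand": 60}, {"xyz": [-9, 20, 0], "turn": 50, "hand": 60}, {"xyz": [-9.3, 23, 0], "turn": 60, "hand": 60}, {"xyz": [-9.3, 23, 0], "turn": 70, "hand": 60}, {"xyz": [-9.3, 23, 0], "turn": 80, "hand": 60}, {"xyz": [-9.3, 23, 0], "turn": 90, "hand": 60}, {"xyz": [-9.3, 23, 0], "turn": 90, "hand": 60}]'

```text
t: 11.35
ee_pos: [0.5254, 0.0656, 0.2193]
ee_rot: [[0.098, 0.995, -0.002], [0.995, -0.098, 0.0], [0.0, -0.002, -1.0]]
wrist_force: [-0.5, -0.6, -0.1]
gripper_width: 0.767
grip_force: 0.0
```

Emit:
arm_command --deltas '[{"xyz": [0, 0, 0], "turn": 0, "hand": 60}, {"xyz": [0, 0, 0], "turn": 0, "hand": 60}]'

```text
t: 11.6
ee_pos: [0.5259, 0.0658, 0.2202]
ee_rot: [[0.098, 0.995, -0.0], [0.995, -0.098, -0.0], [-0.0, -0.0, -1.0]]
wrist_force: [0.0, 1.1, 0.1]
gripper_width: 0.766
grip_force: 0.0
```

```bash
cat > bar.py <<'E'
from rig import *
from h import *
st=state();print(st["t"],st["ee_pos"],np.round(st["ee_rot"],3).tolist(),st["joint_pos"].__repr__())
for n in("wrist","top"):
    s=snapshot(n);P=pts(s)
    q=P[(P[...,2]>.113)&(P[...,2]<.135)&(P[...,0]>.50)&(P[...,0]<.55)&(P[...,1]>-.08)&(P[...,1]<.2)&(s["range_z"]>0)]
    if len(q)<30: print(n,len(q));continue
    vx,vy,x0,y0=cv2.fitLine(q[:,:2].astype(np.float32),cv2.DIST_HUBER,0,.01,.01).ravel()
    print(n,len(q),"x at y=.066:",x0+(.066-y0)*vx/vy,"z",np.percentile(q[:,2],[50,90]),"y",q[:,1].min(),q[:,1].max(),"yaw",np.degrees(np.arctan(-vx/vy)))
E
python3 bar.py
```

```text
11.6 [0.5259335  0.06578955 0.22018417] [[0.098, 0.995, -0.0], [0.995, -0.098, -0.0], [-0.0, -0.0, -1.0]] array([ 17.69133523,  27.10019921, -38.06112934, 106.91181799,
        20.59231387,  52.99865778, -35.55181097])
wrist 5189 x at y=.066: 0.5280189 z [0.12206484 0.123384  ] y -0.023054404089113828 0.16427090476545259 yaw -5.529944
top 161 x at y=.066: 0.52746147 z [0.12349398 0.12556716] y -0.03235796297458035 0.03826985275433808 yaw -6.4285784
```

Emit:
arm_command --deltas '[{"xyz": [0.1, 0, -4], "turn": 0, "hand": 60}, {"xyz": [0.1, 0, -7], "turn": 0, "hand": 60}, {"xyz": [0.1, 0, -9], "turn": 0, "hand": 60}, {"xyz": [0.1, 0, -9.7], "turn": 0, "hand": 60}, {"xyz": [0.1, 0, -9.7], "turn": 0, "hand": 60}, {"xyz": [0.1, 0, -9.7], "turn": 0, "hand": 255}, {"xyz": [0.1, 0, -9.7], "turn": 0, "hand": 255}, {"xyz": [0.1, 0, -9.7], "turn": 0, "hand": 255}, {"xyz": [0.1, 0, -9.7], "turn": 0, "hand": 255}, {"xyz": [0.1, 0, -9.7], "turn": 0, "hand": 255}]' --squeeze 25

```text
t: 12.95
ee_pos: [0.5271, 0.0658, 0.1234]
ee_rot: [[0.096, 0.995, 0.0], [0.995, -0.096, -0.0], [-0.0, 0.0, -1.0]]
wrist_force: [-0.1, -0.5, 0.1]
gripper_width: 0.223
grip_force: 0.0
```

Emit:
arm_command --deltas '[{"xyz": [0, 0, 0], "turn": 0, "hand": 255}, {"xyz": [0, 0, 0], "turn": 0, "hand": 255}, {"xyz": [0, 0, 0], "turn": 0, "hand": 255}, {"xyz": [0, 0, 0], "turn": 0, "hand": 255}]'

```text
t: 13.45
ee_pos: [0.5292, 0.0656, 0.1236]
ee_rot: [[0.097, 0.995, 0.004], [0.995, -0.097, 0.001], [0.001, 0.004, -1.0]]
wrist_force: [7.4, 0.3, -4.5]
gripper_width: 0.143
grip_force: 25.0
```

```bash
python3 - <<'E'
from rig import *
import numpy as np
s=state();print(s["ee_pos"])
y=np.radians(-5.53);d=np.array([np.cos(y),np.sin(y)])
a0=np.arctan2(55,130);r=np.hypot(130,55)/10
for t in np.r_[np.arange(0,1.3,.1),1.3]:
    f=13-r*np.cos(a0+t);print(round(t,2),(d*f).round(2),round(r*np.sin(a0+t)-5.5,2))
E
```

```text
[0.52916885 0.065572   0.12364871]
0.0 [-0.  0.] 0.0
0.1 [ 0.61 -0.06] 1.27
0.2 [ 1.35 -0.13] 2.47
0.3 [ 2.2  -0.21] 3.6
0.4 [ 3.15 -0.31] 4.63
0.5 [ 4.21 -0.41] 5.56
0.6 [ 5.35 -0.52] 6.38
0.7 [ 6.57 -0.64] 7.08
0.8 [ 7.85 -0.76] 7.66
0.9 [ 9.18 -0.89] 8.1
1.0 [10.55 -1.02] 8.41
1.1 [11.95 -1.16] 8.58
1.2 [13.35 -1.29] 8.61
1.3 [14.75 -1.43] 8.5
```

Emit:
arm_command --deltas '[{"xyz": [0.25, 0, 0], "turn": 0, "hand": 255}, {"xyz": [0.55, -0.03, 0.65], "turn": 0, "hand": 255}, {"xyz": [0.86, -0.06, 1.27], "turn": 0, "hand": 255}, {"xyz": [1.22, -0.1, 1.88], "turn": 0, "hand": 255}, {"xyz": [1.6, -0.13, 2.47], "turn": 0, "hand": 255}, {"xyz": [2.0, -0.17, 3.05], "turn": 0, "hand": 255}, {"xyz": [2.45, -0.21, 3.6], "turn": 0, "hand": 255}, {"xyz": [2.92, -0.26, 4.13], "turn": 0, "hand": 255}, {"xyz": [3.4, -0.31, 4.63], "turn": 0, "hand": 255}, {"xyz": [3.4, -0.31, 4.63], "turn": 0, "hand": 255}]'

```text
t: 14.7
ee_pos: [0.5632, 0.0622, 0.1697]
ee_rot: [[0.097, 0.995, 0.004], [0.995, -0.097, 0.001], [0.001, 0.004, -1.0]]
wrist_force: [10.7, 1.4, -21.1]
gripper_width: 0.139
grip_force: 26.4
```

```bash
cat > lid.py <<'E'
from rig import *
from h import *
from scipy.optimize import least_squares
st=state();print(st["t"],st["ee_pos"].round(4),st["wrist_force"].round(1),st["grip_force"])
y=np.radians(-5.53);ex=np.array([np.cos(y),np.sin(y)]);ey=np.array([-ex[1],ex[0]])
bar=np.array([.5275,.066]);hinge=bar+.13*ex
for n in("side","top"):
    s=snapshot(n);P=pts(s);d=P[...,:2]-hinge;X=d@ex;Y=d@ey;Z=P[...,2]-.0625
    a=np.arctan2(Z,-X);rr=np.hypot(X,Z);ok=(s["range_z"]>0)&(rr<.17)&(Z>.01)
    e=ok&(((Y>-.1)&(Y<-.06))|((Y>.06)&(Y<.1)))&(rr>.125)&(rr<.16)
    # bar: radius .141-.148 at angle theta+.40; lid: tan plane offset
    h=ok&(abs(Y)<.118)&(rr>.05)&(rr<.118)
    if h.sum()>30: print(n,"lid face pts",h.sum(),"angle pct",np.percentile(a[h],[10,30,50,70,90]).round(3),"r",np.median(rr[h]))
    if e.sum()>10: print(n,"bar pts",e.sum(),"angle-.40 pct",(np.percentile(a[e],[10,50,90])-.40).round(3),"r",np.percentile(rr[e],[10,50,90]).round(4))
E
python3 lid.py
```

```text
14.7 [0.5632 0.0622 0.1697] [ 10.7   1.4 -21.1] 26.37875497341156
side lid face pts 549 angle pct [0.442 0.451 0.457 0.464 0.478] r 0.09102747410596455
side bar pts 195 angle-.40 pct [0.038 0.183 0.46 ] r [0.1306 0.1401 0.1473]
top lid face pts 559 angle pct [0.434 0.445 0.456 0.467 0.485] r 0.07379484905925161
top bar pts 203 angle-.40 pct [0.041 0.381 0.465] r [0.1339 0.1439 0.1491]
```

Emit:
arm_command --deltas '[{"xyz": [0.1, 0, -0.1], "turn": 0, "hand": 255}, {"xyz": [0.2, 0, -0.2], "turn": 0, "hand": 255}, {"xyz": [0.2, 0, -0.2], "turn": 0, "hand": 255}, {"xyz": [0.2, 0, -0.2], "turn": 0, "hand": 255}]'

```text
t: 15.3
ee_pos: [0.5614, 0.0624, 0.1677]
ee_rot: [[0.096, 0.995, -0.003], [0.995, -0.096, -0.001], [-0.002, -0.003, -1.0]]
wrist_force: [-4.7, -1.5, -2.7]
gripper_width: 0.135
grip_force: 24.9
```

Emit:
arm_command --deltas '[{"xyz": [0.42, -0.04, 0.38], "turn": 0, "hand": 255}, {"xyz": [0.86, -0.08, 0.74], "turn": 0, "hand": 255}, {"xyz": [1.42, -0.13, 1.17], "turn": 0, "hand": 255}, {"xyz": [2.0, -0.19, 1.56], "turn": 0, "hand": 255}, {"xyz": [2.6, -0.25, 1.93], "turn": 0, "hand": 255}, {"xyz": [3.22, -0.31, 2.26], "turn": 0, "hand": 255}, {"xyz": [3.85, -0.37, 2.56], "turn": 0, "hand": 255}, {"xyz": [4.5, -0.43, 2.84], "turn": 0, "hand": 255}, {"xyz": [4.5, -0.43, 2.84], "turn": 0, "hand": 255}]'

```text
t: 16.42
ee_pos: [0.6086, 0.0579, 0.1955]
ee_rot: [[0.097, 0.995, 0.0], [0.995, -0.097, -0.0], [-0.0, 0.0, -1.0]]
wrist_force: [1.5, -2.3, -15.7]
gripper_width: 0.125
grip_force: 25.9
```

```bash
python3 lid.py
```

```text
16.425 [0.6086 0.0579 0.1955] [  1.5  -2.3 -15.7] 25.941842794418335
side lid face pts 257 angle pct [0.838 0.844 0.85  0.86  0.871] r 0.08219527948830754
side bar pts 196 angle-.40 pct [0.421 0.615 0.827] r [0.1326 0.1426 0.1484]
top lid face pts 168 angle pct [0.819 0.825 0.829 0.835 0.846] r 0.08742275113532041
top bar pts 107 angle-.40 pct [0.415 0.768 0.839] r [0.1395 0.1464 0.1501]
```

Emit:
arm_command --deltas '[{"xyz": [0.1, 0, -0.2], "turn": 0, "hand": 255}, {"xyz": [0.65, -0.07, -0.02], "turn": 0, "hand": 255}, {"xyz": [1.3, -0.13, 0.12], "turn": 0, "hand": 255}, {"xyz": [2.0, -0.2, 0.28], "turn": 0, "hand": 255}, {"xyz": [2.67, -0.26, 0.4], "turn": 0, "hand": 255}, {"xyz": [3.4, -0.33, 0.48], "turn": 0, "hand": 255}, {"xyz": [4.05, -0.4, 0.55], "turn": 0, "hand": 255}, {"xyz": [4.4, -0.43, 0.57], "turn": 0, "hand": 255}, {"xyz": [4.4, -0.43, 0.57], "turn": 0, "hand": 255}, {"xyz": [4.4, -0.43, 0.57], "turn": 0, "hand": 255}]'

```text
t: 17.77
ee_pos: [0.6523, 0.0538, 0.2024]
ee_rot: [[0.096, 0.995, 0.001], [0.995, -0.096, -0.001], [-0.001, 0.001, -1.0]]
wrist_force: [-2.5, -4.4, -3.6]
gripper_width: 0.124
grip_force: 25.3
```

```bash
python3 lid.py
```

```text
17.775 [0.6523 0.0538 0.2024] [-2.5 -4.4 -3.6] 25.263124778866768
side lid face pts 153 angle pct [1.109 1.112 1.115 1.117 1.119] r 0.08647988653550688
side bar pts 179 angle-.40 pct [0.72  0.964 1.135] r [0.1326 0.1423 0.149 ]
top lid face pts 59 angle pct [1.141 1.144 1.146 1.151 1.155] r 0.09350289880920036
top bar pts 192 angle-.40 pct [0.726 0.822 1.091] r [0.134  0.1402 0.1507]
```

Emit:
arm_command --deltas '[{"xyz": [0.5, -0.05, 0], "turn": 0, "hand": 255}, {"xyz": [1.0, -0.1, 0], "turn": 0, "hand": 255}, {"xyz": [1.5, -0.15, 0], "turn": 0, "hand": 255}, {"xyz": [2.0, -0.2, -0.05], "turn": 0, "hand": 255}, {"xyz": [2.4, -0.23, -0.08], "turn": 0, "hand": 255}, {"xyz": [2.6, -0.25, -0.1], "turn": 0, "hand": 255}, {"xyz": [2.6, -0.25, -0.1], "turn": 0, "hand": 255}, {"xyz": [2.6, -0.25, -0.1], "turn": 0, "hand": 255}, {"xyz": [2.6, -0.25, -0.1], "turn": 0, "hand": 255}]'

```text
t: 19.0
ee_pos: [0.6779, 0.0513, 0.2009]
ee_rot: [[0.096, 0.995, -0.0], [0.995, -0.096, -0.0], [-0.0, -0.0, -1.0]]
wrist_force: [-2.6, -2.8, -6.0]
gripper_width: 0.122
grip_force: 25.2
```

```bash
python3 lid.py; python3 - <<'E'
from rig import *
import cv2
s=snapshot("side");cv2.imwrite("pics/s4.png",cv2.resize(s["frame"][120:300,200:440,::-1],None,fx=3,fy=3))
E
```

```text
19.0 [0.6779 0.0513 0.2009] [-2.6 -2.8 -6. ] 25.16829013824463
side lid face pts 433 angle pct [1.29  1.297 1.3   1.303 1.307] r 0.08585887591410277
side bar pts 197 angle-.40 pct [0.901 1.067 1.302] r [0.1307 0.1414 0.1487]
top bar pts 191 angle-.40 pct [0.905 1.079 1.286] r [0.135  0.1421 0.1506]
```

View pics/s4.png

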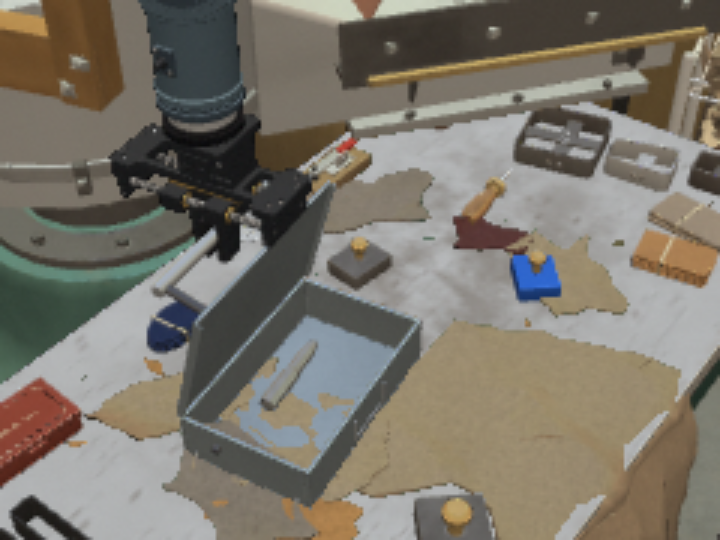

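```bash
python3 - <<'E'
from rig import *
from h import *
y=np.radians(-5.53);ex=np.array([np.cos(y),np.sin(y)]);ey=np.array([-ex[1],ex[0]])
hinge=np.array([.5275,.066])+.13*ex
for n in("side","side"):
    s=snapshot(n);P=pts(s);d=P[...,:2]-hinge;X=d@ex;Y=d@ey;Z=P[...,2]-.0625
    a=np.arctan2(Z,-X);rr=np.hypot(X,Z);m=(s["range_z"]>0)&(abs(Y)<.118)&(rr>.02)&(rr<.148)&(abs(a-1.3)<.07)
    q=np.stack([X[m],Z[m]],1).astype(np.float32)
    vx,vz,x0,z0=cv2.fitLine(q,cv2.DIST_HUBER,0,.005,.005).ravel()
    print(m.sum(),"slope angle",np.arctan2(abs(vz),-vx*np.sign(vz)),"x at z=0",x0-z0*vx/vz, Z[m].min(),Z[m].max())
st=state();print(np.abs(st["qvel"]).max())
E
```

```text
814 slope angle 1.3075012 x at z=0 -0.00075125135 0.019120216642138033 0.14338718783137194
823 slope angle 1.3062283 x at z=0 -0.00059841573 0.019139491481573456 0.1436093124847555
0.101470502176374
```

The side view shows the lid near upright with the bar gripped. The measured angle is about 1.31 rad, and the weight is standing clear. I'll let it settle, then hand in.

Emit:
arm_command --deltas '[{"xyz": [-0.1, 0, 0], "turn": 0, "hand": 255}, {"xyz": [-0.1, 0, 0], "turn": 0, "hand": 255}, {"xyz": [-0.1, 0, 0], "turn": 0, "hand": 255}, {"xyz": [-0.1, 0, 0], "turn": 0, "hand": 255}, {"xyz": [-0.1, 0, 0], "turn": 0, "hand": 255}, {"xyz": [-0.1, 0, 0], "turn": 0, "hand": 255}]'

```text
t: 20.0
ee_pos: [0.677, 0.0515, 0.201]
ee_rot: [[0.096, 0.995, 0.0], [0.995, -0.096, -0.0], [-0.0, 0.0, -1.0]]
wrist_force: [-3.6, -3.3, -6.6]
gripper_width: 0.117
grip_force: 25.2
```

```bash
python3 -c "
from rig import *
s=state();print(s['ee_pos'],s['grip_force'],abs(s['qvel']).max());print(close_job())"
```

```text
[0.67702907 0.05145829 0.20097017] 25.18940046429634 0.08545565539906
the job is handed in; nothing more can be done
None
```

The job is handed in, with no verdict shown: the weight stands upright on the board right of the chest, and the lid is held still at about 1.3 rad (measured 1.31 just before a final 1 mm trim back) with the bar gripped at 25 N.

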